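# Scatter washed milling pellets over the drying tray

## Task

Pick up the blue shaker by its black handle, tip and shake it over the dark steel drying tray so that all eight white ceramic pellets end up spread in the tray, with at least one in each of its four compartments, without touching the pellets with the gripper or knocking the shaker against the tray. Then set the empty shaker back down, standing level in the middle of its green mat. Leave everything else on the bench where it is.

Things in the scene. Friction and masses are not known exactly. Their poses are not given: they have to be found in the camera images.
- shaker: Blue channel 160 x 28 x 30 mm (x, y, z), 220 g, with clear roof, all walls 3 mm, open at its -x end (mouth 22 x 24 mm inside). Black upright fin handle on the roof: 56 (x) x 14 (y) x 45 high, centred at x = +10, top 75 mm above the underside. Origin: centre of the underside, z up. Starts on the mat, the pellets standing inside in a row; they slide out when it is tipped 25 to 38 degrees mouth down.
- shaker_grip (a point): Point in the fin handle to grip, on the shaker's middle plane, 54 mm above its underside and 10 mm behind its centre; axes as the shaker's. Close the fingers along its y.
- shaker_mouth (a point): Middle of the floor's edge at the shaker's open end, where pellets leave; axes as the shaker's.
- mat: Flat green mat 230 x 130 x 4 mm (x, y, z), fixed on the bench. Origin: centre of the underside.
- tray: Open dark steel drying tray 200 x 240 x 26 mm (x, y, z), fixed on the bench; walls 4 mm, floor 5 mm thick. Two yellow ribs 4 mm thick, tops 16 mm above the underside, run along x = 0 and y = 0 and part it into four compartments of about 94 x 114 mm, centred at (+-49, +-59) mm. Origin: centre of the underside.
- pellet0: White ceramic milling pellet, a cylinder 15 mm across and 15 mm long, 16 g. Origin: its centre; z along the cylinder (number 0 of eight alike).
- pellet1: White ceramic milling pellet, a cylinder 15 mm across and 15 mm long, 16 g. Origin: its centre; z along the cylinder (number 1 of eight alike).
- pellet2: White ceramic milling pellet, a cylinder 15 mm across and 15 mm long, 16 g. Origin: its centre; z along the cylinder (number 2 of eight alike).
- pellet3: White ceramic milling pellet, a cylinder 15 mm across and 15 mm long, 16 g. Origin: its centre; z along the cylinder (number 3 of eight alike).
- pellet4: White ceramic milling pellet, a cylinder 15 mm across and 15 mm long, 16 g. Origin: its centre; z along the cylinder (number 4 of eight alike).
- pellet5: White ceramic milling pellet, a cylinder 15 mm across and 15 mm long, 16 g. Origin: its centre; z along the cylinder (number 5 of eight alike).
- pellet6: White ceramic milling pellet, a cylinder 15 mm across and 15 mm long, 16 g. Origin: its centre; z along the cylinder (number 6 of eight alike).
- pellet7: White ceramic milling pellet, a cylinder 15 mm across and 15 mm long, 16 g. Origin: its centre; z along the cylinder (number 7 of eight alike).
- beaker: Glass beaker 66 mm across, 85 high, a bystander. Origin: centre of the underside.
- thermometer: Black box of a digital thermometer, 45 x 32 x 52 mm, a bystander. Origin: centre of the underside.
- jar: Amber jar with white cap, 52 mm across, 60 high, a bystander. Origin: centre of the underside.
- wash_bottle: White plastic bottle with red cap, 64 mm across, 110 high, a bystander. Origin: centre of the underside.
- magnifier: Black magnifying glass lying flat: lens rim 64 mm across, 9 thick, handle 85 mm long to its -x side, a bystander. Origin: underside of the lens centre.
Not all that is in view belongs to the job. Of the things like the shaker, leave any that is purple; of the rest the smaller one is meant.

How it is judged:
By the outcome, as a careful person would: the job done as asked, in the order asked, and still so for the second after the job is handed in, with the robot touching nothing.
It also fails if it takes over 72 s, if anything falls off the work surface, if the arm or the gripper's body presses on something with over 40 N, if the wrist force passes 120 N, or if a joint passes its speed limit or range.

## Robot

A 6-joint arm with a two-finger parallel gripper is mounted at the origin on the work surface. World frame = base frame: x ahead of the robot, y to its left, z up, the work surface at z = 0. Lengths are in m, angles in degrees, forces in N, time in s.
With the tool pointing down it reaches from about 0.25 to 0.8 m from the base axis. Payload 8.5 kg.
Tool frame: the origin (TCP) lies midway between the tips of the shut fingers; the grasp point (between the pads) lies 19 mm behind it (pinch_z is the distance from the TCP to the grasp point, in m); z points along the fingers, y is the line along which they close (so a half turn about z gives the same grasp; the last joint's range is limited). The gripper opens to 85 mm and grips with 20 to 120 N. Pads are 22 mm wide; open, the fingers measure 114 mm over their backs; the gripper's body (76 mm by 85 mm) begins 54 mm behind the grasp point. The pads swing forward as they close: fully open they stand 13 mm farther back than shut.
Start: joints at [-74.427, 13.648, -0.773, 75.585, 0, 90], TCP at [0.141, -0.506, 0.231] pointing down, gripper open.
Joint ranges: [-152.45, 152.45], [-59.26, 108.67], [-65.41, 83.53], [-104.44, 129.93], [-82.83, 76.93], [-180, 180]. Speed limits (degrees/s): [127.2, 127.2, 159.86, 180, 180, 180].

## Interface

Orientations are given as a 3x3 rotation matrix whose columns are the frame's x, y, z axes.
In Python, from plant import * gives the robot as it stands.
- The arm moves only by the tool drive_tool, never from a script. Its argument "motion" is a list of rows, each a list of 7 numbers: the opening, from -1 (shut) to 1 (fully open), then the shift along the tool's x, y, z as a fraction of full scale, then the turn, a rotation vector about the tool's x, y, z as a fraction of full scale. In form: [[jaw, tx, ty, tz, ax, ay, az], ...]. A call has 1 to 12 rows; each row is the pose to reach, as a shift and turn from the pose commanded when the call began, along the tool's axes at that moment; what a row does not reach only later rows make up. Full scale, the value 1, is 250 mm for a shift and pi/2 rad for a turn. A row lasts 1/10 s, in which the tool goes at most 50 mm and 8.59 degrees, less where a joint would pass 70% of its speed; a pose out of reach is approached as far as the arm can. A call with a number of a shift or a turn outside -1 to 1 is refused whole. A call with a gripper value outside its range is refused whole. The fingers move at their own pace and stop on an object; "grip_force" is the grip in N (left out, the last holds). Time passes only in rows, so rows that repeat a pose let the fingers close. It gives the time, the measured TCP pose, the force, the opening and the grip force at its end, in the units of the state.
- sense(): the state, without advancing time (a new reading comes with each control period).
- capture(name): name is "scene" or "top" or "wrist"; returns a dict with "image" (400x640x3 uint8, blue, green, red), "fx", "fy", "cx", "cy" (pixels), "k1" (the pictures are not rectified: a ray, as slopes to the right and down, at radius r is drawn at 1 + k1 r^2 times it, then the intrinsics apply), "eye" and "rotation" of the camera in the world; the wrist camera has in their place "T_tool_cam" (4x4, takes a point from camera to tool coordinates, whose origin is the TCP and whose axes are the flange's). Camera axes: x right, y down, z forward; pixel columns grow to the right and rows downward; lengths in m; the calibration is good to about 2 mm. A picture is of the moment at which its call begins: read the wrist's pose just before it. There is no depth.
- hand_in(): hands the job in; it is judged then, once.
The state is a dict: "t": time; "joints": joint angles; "joint_velocities": joint speeds; "joint_torque": joint torques, N m; "tcp_pos": TCP position; "tcp_rot": TCP orientation; "wrist_force": force on the tool from outside, world axes, zero at the start; "ft_torque": the same for the moment, N m; "width": finger opening in m; "grip_force": force on a finger pad.
Only numpy, scipy, OpenCV 4.12 (cv2) and the standard library are available. Lean on these libraries where they do the work, as an engineer would, in place of code of your own. Each camera call takes 0.05 s, during which the arm holds its last target. There are 200 camera calls.

## Working session

There is one attempt and no reset: what is moved stays moved. The work goes in short steps, Python scripts to look and compute and a tool call to move; the robot and the scene stay as the last step left them, time stands still between calls to the robot, and variables do not carry over. Pictures are saved under pics/ and viewed, at most 10 in all, crops included, and the job is handed in when it is done.

Besides the shell and the picture viewer there is one more tool, called after "Emit:" as a command line: name --pt "numbers of a row" for each row, then --argument value for the rest. drive_tool: Moves the arm, as the interface text tells. Its arguments: {"type":"object","properties":{"motion":{"type":"array","items":{"type":"array","items":{"type":"number","minimum":-1,"maximum":1}}},"grip_force":{"type":"number"}},"required":["motion"]}

```bash
mkdir -p pics; ls
python3 - <<'E'
from plant import *
import cv2,numpy as np
s=sense();print(s)
for n in("scene","top"):
    c=capture(n);cv2.imwrite(f"pics/{n}0.png",c["image"]);print({k:v for k,v in c.items() if k!="image"})
E
```

```text
pics
{'t': 0.0, 'joints': array([-7.44275876e+01,  1.36817321e+01, -8.15610112e-01,  7.55847690e+01,
       -1.38216342e-03,  8.99978698e+01]), 'joint_velocities': array([-0.02817323,  0.0680177 ,  0.04464062,  0.09325863, -0.05938125,
        0.06523449]), 'joint_torque': array([-8.85323407e-04, -5.38773859e+01,  3.46437979e+01,  1.84847001e-02,
        7.76872821e-05, -9.74695610e-06]), 'tcp_pos': array([ 0.14082303, -0.50533823,  0.23067959]), 'tcp_rot': array([[ 9.63281947e-01,  2.68491570e-01, -4.07965169e-04],
       [ 2.68491879e-01, -9.63280968e-01,  1.37402856e-03],
       [-2.40699962e-05, -1.43311224e-03, -9.99998973e-01]]), 'wrist_force': array([-0.43121585,  0.53641033,  0.20820656]), 'ft_torque': array([0.00407201, 0.02940565, 0.01788965]), 'grip_force': 0.0, 'width': 0.08568484399572412}
{'fx': 374.57459346721265, 'fy': 374.57459346721265, 'cx': 319.74381944658967, 'cy': 195.92605382304237, 'k1': 0.023482978487912472, 'eye': array([1.08752764, 0.54443093, 0.87334155]), 'rotation': array([[-0.58926835,  0.60812383, -0.53192878],
       [ 0.80774336,  0.42900019, -0.40436307],
       [-0.01770527, -0.6679403 , -0.74400422]])}
{'fx': 410.7034415032087, 'fy': 410.7034415032087, 'cx': 318.58141421217255, 'cy': 200.87013484996186, 'k1': -0.09242013955379036, 'eye': array([0.40560547, 0.12350275, 1.13293376]), 'rotation': array([[ 0.01940522, -0.99574414,  0.09009465],
       [-0.99958759, -0.02122978, -0.01933757],
       [ 0.02116796, -0.08968225, -0.99574546]])}
```

View pics/top0.png

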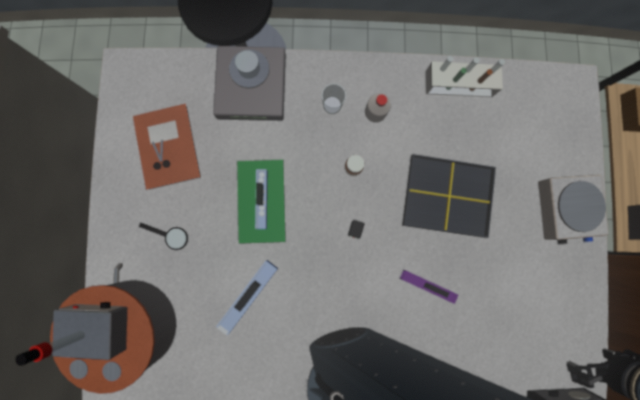

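View pics/scene0.png

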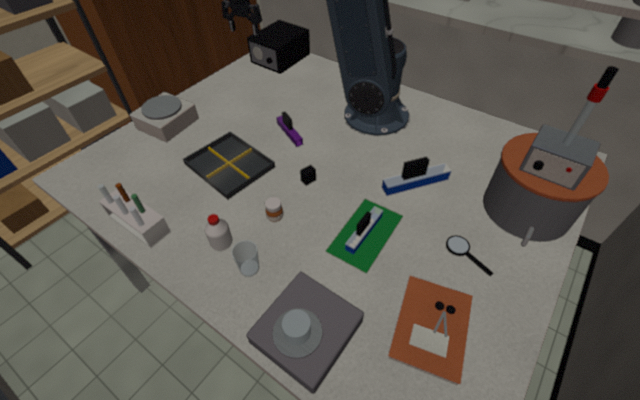

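Candidates in the top view: blue shaker on the mat at (261,199), a larger blue one at (248,297) and a purple one at (429,286). I choose the one on the mat and check it in a crop.

```bash
cat > h.py <<'E'
import numpy as np,cv2
from plant import *
from scipy.optimize import least_squares
def ray(c,uv):
    uv=np.atleast_2d(uv).astype(float)
    K=np.array([[c["fx"],0,c["cx"]],[0,c["fy"],c["cy"]],[0,0,1]])
    n=cv2.undistortPoints(uv[:,None],K,np.array([c["k1"],0,0,0,0.]))[:,0]
    d=np.c_[n,np.ones(len(n))]@c["rotation"].T
    return d
def atz(c,uv,z):
    d=ray(c,uv);e=c["eye"];return e+d*((z-e[2])/d[:,2])[:,None]
def proj(c,P):
    q=(np.atleast_2d(P)-c["eye"])@c["rotation"];n=q[:,:2]/q[:,2:]
    r2=(n**2).sum(1,keepdims=True);return n*(1+c["k1"]*r2)*[c["fx"],c["fy"]]+[c["cx"],c["cy"]]
def tri(cs,uvs):
    A=0;b=0
    for c,uv in zip(cs,uvs):
        d=ray(c,uv)[0];d/=np.linalg.norm(d);M=np.eye(3)-np.outer(d,d);A=A+M;b=b+M@c["eye"]
    return np.linalg.solve(A,b)
E
python3 - <<'E'
from h import *
t=capture("top");s=capture("scene")
a=cv2.resize(t["image"][150:255,225:300],None,fx=5,fy=5,interpolation=cv2.INTER_CUBIC)
b=cv2.resize(s["image"][190:280,320:410],None,fx=4.5,fy=4.5,interpolation=cv2.INTER_CUBIC)
h=max(a.shape[0],b.shape[0]);o=np.zeros((h,a.shape[1]+b.shape[1],3),np.uint8)
o[:a.shape[0],:a.shape[1]]=a;o[:b.shape[0],a.shape[1]:]=b;print(o.shape);cv2.imwrite("pics/crop.png",o)
# masks
def comp(c,m,near):
    n,l,st,ce=cv2.connectedComponentsWithStats(m.astype(np.uint8));
    ids=[i for i in range(1,n) if st[i,4]>100];i=min(ids,key=lambda i:np.hypot(*(ce[i]-near)))
    return (l==i),ce[i],st[i]
for n,c,near,tr in(("top",t,(261,199),(449,196)),("scene",s,(365,234),(229,163))):
    im=c["image"].astype(int);B,G,R=im[...,0],im[...,1],im[...,2]
    g=(G>R+25)&(G>B+20);m,ce,st=comp(c,g,near)
    hull=cv2.convexHull(np.argwhere(m)[:,::-1].astype(np.int32));
    r=cv2.minAreaRect(hull);q=cv2.approxPolyDP(hull,6,True)[:,0];print(n,"mat",r,q.tolist(),atz(c,q+0.0,.004).round(3).tolist())
    dk=(im.max(2)<95)|((R>B+50)&(G>B+30));m,ce,st=comp(c,dk,tr)
    hull=cv2.convexHull(np.argwhere(m)[:,::-1].astype(np.int32));q=cv2.approxPolyDP(hull,6,True)[:,0];print("tray",q.tolist(),atz(c,q,.026).round(3).tolist())
E
```

```text
(525, 780, 3)
top mat ((260.6955871582031, 201.0390625), (82.0560073852539, 46.366214752197266), 89.02897644042969) [[284, 241], [239, 242], [238, 161], [282, 160]] [[0.396, 0.194, 0.004], [0.39, 0.317, 0.004], [0.614, 0.328, 0.004], [0.62, 0.206, 0.004]]
tray [[494, 167], [486, 237], [402, 224], [412, 155]] [[0.612, -0.388, 0.026], [0.416, -0.361, 0.026], [0.448, -0.126, 0.026], [0.639, -0.154, 0.026]]
scene mat ((363.89306640625, 233.25088500976562), (45.858551025390625, 70.69784545898438), 32.55000305175781) [[401, 215], [366, 272], [326, 251], [365, 199]] [[0.388, 0.314, 0.004], [0.613, 0.33, 0.004], [0.621, 0.206, 0.004], [0.396, 0.194, 0.004]]
tray [[274, 167], [227, 199], [183, 158], [231, 132]] [[0.465, -0.114, 0.026], [0.654, -0.139, 0.026], [0.608, -0.393, 0.026], [0.416, -0.36, 0.026]]
```

View pics/crop.png

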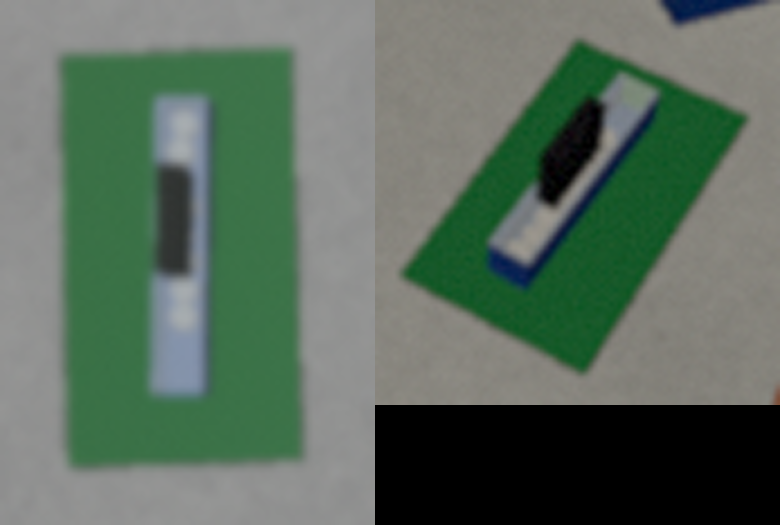

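The crop shows the on-mat shaker with its pellets at the upper (world +x) end against the closed wall. The open mouth is at the bottom of the top view, facing the base (world -x). It is the smaller of the two blue ones and not purple. Next I fit the poses in both views.

```bash
cat > fit.py <<'E'
from h import *
from scipy.optimize import minimize
def box(lo,hi,p):
    x,y,z,yaw=p;P=np.array([[a,b,c] for a in(lo[0],hi[0]) for b in(lo[1],hi[1]) for c in(lo[2],hi[2])])
    c,s=np.cos(yaw),np.sin(yaw);return P@np.array([[c,-s,0],[s,c,0],[0,0,1]]).T+[x,y,z]
def render(cam,polys,shape,S=4):
    o=np.zeros((shape[0]*S,shape[1]*S),np.uint8)
    for P in polys:
        h=cv2.convexHull(((proj(cam,P)+.5)*S*16-8).round().astype(np.int32));cv2.fillConvexPoly(o,h,255,shift=4)
    return cv2.resize(o,shape[::-1],interpolation=cv2.INTER_AREA)/255.
def fit(cams,masks,boxes,p0,free=(0,1,2,3)):
    free=list(free);p0=np.array(p0,float);sc=np.array([.01,.01,.01,.05])
    def full(v): p=p0.copy();p[free]+=v*sc[free];return p
    def cost(v):
        p=full(v);return sum(np.abs(render(c,[box(*b,p) for b in boxes],m.shape)-m).sum() for c,m in zip(cams,masks))
    r=minimize(cost,np.zeros(len(free)),method="Nelder-Mead",options=dict(initial_simplex=np.vstack([np.zeros(len(free)),np.eye(len(free))]),xatol=1e-3,fatol=.01))
    return full(r.x),r.fun,sum(m.sum() for m in masks)
def near(m,c,r): 
    o=np.zeros(m.shape);y,x=np.ogrid[:m.shape[0],:m.shape[1]];k=(abs(x-c[0])<r[0])&(abs(y-c[1])<r[1]);o[k]=m[k];return o
E
python3 - <<'E'
from fit import *
t=capture("top");s=capture("scene");cams=[t,s]
def ch(c): im=c["image"].astype(int);return im,im[...,0],im[...,1],im[...,2]
fm=[];mm=[];tm=[];sm=[]
for c,f,mt,tr in((t,((260,193),(9,18)),((261,201),(32,50)),((449,196),(60,55))),(s,((363,224),(14,20)),((365,236),(45,42)),((229,163),(55,42)))):
    im,B,G,R=ch(c)
    fm.append(near(im.max(2)<75,*f))
    g=((G>R+20)&(G>B+12)).astype(np.uint8);mat=near(g,*mt).astype(np.uint8)
    h=cv2.convexHull(np.argwhere(mat)[:,::-1].astype(np.int32).copy());F=np.zeros(mat.shape,np.uint8);cv2.fillConvexPoly(F,h,1);mm.append(F.astype(float))
    tm.append(near((im.max(2)<95)|((R>B+40)&(G>B+20)),*tr))
    sm.append(near((F==1)&(G<=np.maximum(R,B)+8),*mt))
pr=lambda n,r:print(n,(r[0][:3]*1000).round(1),np.degrees(r[0][3]).round(2),r[1:])
FIN=[((-.018,-.007,.03),(.038,.007,.075))]
SH=FIN+[((-.08,-.014,0),(.08,.014,.03))]
pr("fin",fit(cams,fm,FIN,[.51,.261,.004,.05]))
pr("shk",fit(cams,sm,SH,[.51,.261,.004,.05]))
pr("mat",fit(cams,mm,[((-.115,-.065,0),(.115,.065,.004))],[.505,.261,.0,.05]))
T=[((-.1,-.12,0),(.1,.12,.026))]
pr("tray",fit(cams,tm,T,[.532,-.255,0,-.125]))
for i in(0,1):
  pr("fin%d"%i,fit(cams[i:i+1],fm[i:i+1],FIN,[.51,.261,.004,.05],(0,1,3)))
  pr("shk%d"%i,fit(cams[i:i+1],sm[i:i+1],SH,[.51,.261,.004,.05],(0,1,3)))
  pr("mat%d"%i,fit(cams[i:i+1],mm[i:i+1],[((-.115,-.065,0),(.115,.065,.004))],[.505,.261,.0,.05],(0,1,3)))
  pr("tray%d"%i,fit(cams[i:i+1],tm[i:i+1],T,[.532,-.255,0,-.125],(0,1,3)))
# bystander tops
for n,u in(("therm",(356,229)),("jar",(355,164)),("beaker",(333,98)),("bottle",(380,103)),("bigblue",(248,297)),("purple",(429,286))):print(n,atz(t,u,.05).round(3))
E
```

```text
fin [507.2 256.9   7.3] 2.1 (np.float64(146.45098039215685), np.float64(388.0))
shk [508.8 258.5   7.1] 0.95 (np.float64(154.50980392156862), np.float64(1322.0))
mat [504.4 261.1   2.8] 3.14 (np.float64(164.27843137254902), np.float64(6978.0))
tray [ 5.284e+02 -2.613e+02  4.000e-01] -7.03 (np.float64(468.9411764705883), np.float64(9690.0))
fin0 [507.7 256.9   4. ] 4.41 (np.float64(59.39607843137255), np.float64(112.0))
shk0 [508.9 258.8   4. ] 0.7 (np.float64(55.33725490196078), np.float64(665.0))
mat0 [505.3 261.5   0. ] 3.39 (np.float64(78.52941176470588), np.float64(3980.0))
tray0 [ 529.1 -261.     0. ] -7.46 (np.float64(205.34117647058824), np.float64(6128.0))
fin1 [505.8 255.6   4. ] 3.53 (np.float64(86.52156862745097), np.float64(276.0))
shk1 [509.  257.3   4. ] 1.29 (np.float64(94.73725490196077), np.float64(657.0))
mat1 [502.8 260.2   0. ] 3.06 (np.float64(75.078431372549), np.float64(2998.0))
tray1 [ 527.9 -263.2    0. ] -7.0 (np.float64(244.81176470588235), np.float64(3562.0))
therm [[0.431 0.002 0.05 ]]
jar [[0.605 0.007 0.05 ]]
beaker [[0.786 0.069 0.05 ]]
bottle [[ 0.776 -0.06   0.05 ]]
bigblue [[0.248 0.281 0.05 ]]
purple [[ 0.284 -0.194  0.05 ]]
```

```bash
cat > mv.py <<'E'
from h import *
from scipy.spatial.transform import Rotation as Ro
def tool(yaw,pitch=0):
    "tool down, tool x at world yaw (deg); pitch: turn about tool's own y"
    c,s=np.cos(np.radians(yaw)),np.sin(np.radians(yaw))
    return np.array([[c,s,0],[s,-c,0],[0,0,-1.]])@Ro.from_euler("y",pitch,degrees=True).as_matrix()
def frac(pos,R,cur=None):
    s=sense();p,r=(s["tcp_pos"],s["tcp_rot"]) if cur is None else cur
    sh=r.T@(np.array(pos)-p)/.25;tu=Ro.from_matrix(r.T@R).as_rotvec()/(np.pi/2)
    return np.r_[sh,tu].round(4)
E
python3 - <<'E'
from mv import *
print(frac([.34,-.32,.25],tool(15.58)))
E
```

```text
[ 9.664e-01 -5.012e-01 -7.550e-02 -4.000e-04 -0.000e+00 -1.000e-04]
```

Emit:
drive_tool --pt "1 0.2 -0.1 -0.02 0 0 0"

```text
t: 0.4
tcp_pos: [0.1759, -0.4745, 0.2348]
tcp_rot: [[0.965, 0.264, -0.001], [0.264, -0.965, -0.0], [-0.001, -0.0, -1.0]]
wrist_force: [1.0, -0.6, 0.5]
width: 0.0854
grip_force: 0.0
```

Run:
```python
from mv import *
print(sense()["joints"],sense()["tcp_pos"])
```

```text
[-6.96206523e+01  1.17235095e+01 -2.80234137e+00  7.54857022e+01
 -6.50353644e-02  9.50961543e+01] [ 0.17588745 -0.47446942  0.23478692]
```

Run:
```python
from mv import *
a=([.36,-.26,.25],tool(85)); b=([.44,.0,.25],tool(150)); c=([.5175,.258,.17],tool(181))
print(frac(*a));print(frac(*b,a));print(frac(*c,b))
```

```text
[ 9.365e-01 -6.334e-01 -6.190e-02 -5.000e-04  6.000e-04 -7.746e-01]
[ 1.0639  0.2281  0.      0.      0.     -0.7222]
[ 0.2475  1.0487  0.32    0.      0.     -0.3444]
```

Emit:
drive_tool --pt "1 0.93 -0.63 -0.06 0 0 -0.774" --pt "1 0.93 -0.63 -0.06 0 0 -0.774" --pt "1 0.93 -0.63 -0.06 0 0 -0.774" --pt "1 0.93 -0.63 -0.06 0 0 -0.774" --pt "1 0.93 -0.63 -0.06 0 0 -0.774" --pt "1 0.93 -0.63 -0.06 0 0 -0.774" --pt "1 0.93 -0.63 -0.06 0 0 -0.774" --pt "1 0.93 -0.63 -0.06 0 0 -0.774" --pt "1 0.93 -0.63 -0.06 0 0 -0.774"

```text
t: 1.3
tcp_pos: [0.3598, -0.2578, 0.2508]
tcp_rot: [[0.079, 0.997, -0.0], [0.997, -0.079, 0.0], [0.0, -0.0, -1.0]]
wrist_force: [0.4, 0.4, 0.1]
width: 0.0851
grip_force: 0.0
```

Emit:
drive_tool --pt "1 1 0.23 0 0 0 -0.722" --pt "1 1 0.23 0 0 0 -0.722" --pt "1 1 0.23 0 0 0 -0.722" --pt "1 1 0.23 0 0 0 -0.722" --pt "1 1 0.23 0 0 0 -0.722" --pt "1 1 0.23 0 0 0 -0.722" --pt "1 1 0.23 0 0 0 -0.722" --pt "1 1 0.23 0 0 0 -0.722" --pt "1 1 0.23 0 0 0 -0.722"

```text
t: 2.2
tcp_pos: [0.4376, -0.0138, 0.2507]
tcp_rot: [[-0.867, 0.499, -0.0], [0.499, 0.867, 0.0], [0.0, 0.0, -1.0]]
wrist_force: [-0.4, -0.1, -0.1]
width: 0.0857
grip_force: 0.0
```

Emit:
drive_tool --pt "1 0.25 1 0.2 0 0 -0.344" --pt "1 0.25 1 0.2 0 0 -0.344" --pt "1 0.25 1 0.2 0 0 -0.344" --pt "1 0.25 1 0.2 0 0 -0.344" --pt "1 0.25 1 0.2 0 0 -0.344" --pt "1 0.25 1 0.2 0 0 -0.344" --pt "1 0.25 1 0.2 0 0 -0.344"

```text
t: 2.9
tcp_pos: [0.5076, 0.2355, 0.1997]
tcp_rot: [[-1.0, -0.018, -0.001], [-0.018, 1.0, -0.0], [0.002, -0.0, -1.0]]
wrist_force: [0.4, 0.2, -0.2]
width: 0.0852
grip_force: 0.0
```

Run:
```python
from mv import *
s=sense();print(s["t"],s["joints"].round(1),s["tcp_pos"].round(4),s["joint_velocities"].round(1))
c=capture("wrist");print({k:v for k,v in c.items() if k!="image"})
cv2.imwrite("pics/w1.png",c["image"]);np.savez("w1.npz",p=s["tcp_pos"],r=s["tcp_rot"],im=c["image"])
```

```text
2.9 [24.9 17.8  0.3 72.7  0.  23.8] [0.5076 0.2355 0.1997] [-2.4 -2.3 -1.5  0.9 -0.6 -2.4]
{'fx': 278.57879160634394, 'fy': 278.57879160634394, 'cx': 318.09566509894955, 'cy': 198.26148736698917, 'k1': -0.002932399562924674, 'T_tool_cam': array([[ 2.97814314e-04, -9.48885650e-01, -3.15619920e-01,
         8.21590793e-02],
       [ 9.99999506e-01,  5.81830186e-04, -8.05640367e-04,
        -2.56302823e-04],
       [ 9.48097780e-04, -3.15619524e-01,  9.48885355e-01,
        -1.42952325e-01],
       [ 0.00000000e+00,  0.00000000e+00,  0.00000000e+00,
         1.00000000e+00]])}
```

View pics/w1.png

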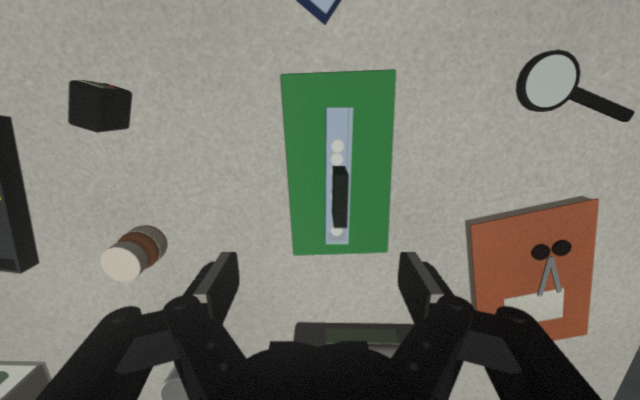

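The wrist view shows the shaker from (340,108), its mouth end, down to (340,243), with the fin at (340,197) and nothing next to the fin. I refit with this view added.

Run:
```python
from fit import *
t=capture("top");t["image"]=cv2.imread("pics/top0.png");s=capture("scene");s["image"]=cv2.imread("pics/scene0.png")
w=capture("wrist");z=np.load("w1.npz");w["image"]=z["im"];T=w["T_tool_cam"]
w["eye"]=z["r"]@T[:3,3]+z["p"];w["rotation"]=z["r"]@T[:3,:3]
fm=[];mm=[];sm=[];cams=[t,s,w]
for c,f,mt in((t,((260,193),(9,18)),((261,201),(32,50))),(s,((363,224),(14,20)),((365,236),(45,42))),(w,((340,197),(16,42)),((340,162),(65,105)))):
    im=c["image"].astype(int);B,G,R=im[...,0],im[...,1],im[...,2]
    fm.append(near(im.max(2)<75,*f));mat=near((G>R+20)&(G>B+12),*mt).astype(np.uint8)
    h=cv2.convexHull(np.argwhere(mat)[:,::-1].astype(np.int32).copy());F=np.zeros(mat.shape,np.uint8);cv2.fillConvexPoly(F,h,1);mm.append(F.astype(float))
    sm.append(near((F==1)&(G<=np.maximum(R,B)+8),*mt))
pr=lambda n,r:print(n,(r[0][:3]*1000).round(1),np.degrees(r[0][3]).round(2),r[1:])
FIN=[((-.018,-.007,.03),(.038,.007,.075))];SH=FIN+[((-.08,-.014,0),(.08,.014,.03))];M=[((-.115,-.065,0),(.115,.065,.004))]
for n,k in(("w",[2]),("tw",[0,2]),("all",[0,1,2])):
    q=lambda L:[L[i] for i in k]
    fr=(0,1,3) if n=="w" else (0,1,2,3)
    pr(n+" fin",fit(q(cams),q(fm),FIN,[.508,.258,.004,.02],fr));pr(n+" shk",fit(q(cams),q(sm),SH,[.508,.258,.004,.02],fr));pr(n+" mat",fit(q(cams),q(mm),M,[.505,.261,0,.05],fr))
```

```text
w fin [506.3 257.    4. ] 2.98 (np.float64(103.82745098039214), np.float64(871.0))
w shk [506.9 257.5   4. ] 1.0 (np.float64(144.47058823529412), np.float64(3385.0))
w mat [503.1 260.6   0. ] 3.14 (np.float64(159.5254901960784), np.float64(19399.0))
tw fin [509. 258.  -5.] 1.92 (np.float64(123.87843137254902), np.float64(984.0))
tw shk [ 5.071e+02  2.577e+02 -4.000e-01] 1.0 (np.float64(198.5843137254902), np.float64(4050.0))
tw mat [ 5.031e+02  2.606e+02 -2.000e-01] 3.18 (np.float64(292.89019607843136), np.float64(23382.0))
all fin [506.  256.8   3.8] 2.71 (np.float64(262.4078431372549), np.float64(1263.0))
all shk [5.070e+02 2.577e+02 3.000e-01] 0.97 (np.float64(312.79215686274506), np.float64(4707.0))
all mat [ 5.031e+02  2.606e+02 -1.000e-01] 3.15 (np.float64(375.28235294117644), np.float64(26383.0))
```

Emit:
drive_tool --pt "1 -0.039 0.088 0 0 0 0" --pt "1 -0.039 0.088 0.2 0 0 0" --pt "1 -0.039 0.088 0.35 0 0 0" --pt "1 -0.039 0.088 0.4 0 0 0" --pt "1 -0.039 0.088 0.4 0 0 0"

```text
t: 3.6
tcp_pos: [0.516, 0.255, 0.1001]
tcp_rot: [[-1.0, -0.019, -0.002], [-0.019, 1.0, -0.001], [0.002, -0.001, -1.0]]
wrist_force: [0.3, -0.1, 1.1]
width: 0.0852
grip_force: 0.0
```

Run:
```python
from mv import *
s=sense();print(s["tcp_pos"].round(4),s["width"]);print(frac([.517,.2577,.039],tool(181)))
```

```text
[0.516  0.255  0.1001] 0.08517393114832039
[-0.0046  0.0111  0.2443 -0.0007 -0.0015  0.0007]
```

Emit:
drive_tool --pt "1 -0.004 0.011 0.1 0 0 0" --pt "1 -0.004 0.011 0.18 0 0 0" --pt "1 -0.004 0.011 0.22 0 0 0" --pt "1 -0.004 0.011 0.244 0 0 0" --pt "1 -0.004 0.011 0.244 0 0 0"

```text
t: 4.1
tcp_pos: [0.5182, 0.2592, 0.0405]
tcp_rot: [[-1.0, -0.02, 0.001], [-0.02, 1.0, 0.0], [-0.001, 0.0, -1.0]]
wrist_force: [-0.6, 0.4, -1.1]
width: 0.0853
grip_force: 0.0
```

Emit:
drive_tool --pt "0 0 0 0 0 0 0" --pt "0 0 0 0 0 0 0" --pt "-0.6 0 0 0 0 0 0" --pt "-1 0 0 0 0 0 0" --pt "-1 0 0 0 0 0 0" --pt "-1 0 0 0 0 0 0" --pt "-1 0 0 0 0 0 0" --pt "-1 0 0 0 0 0 0" --grip_force 60

```text
t: 4.9
tcp_pos: [0.5179, 0.2593, 0.04]
tcp_rot: [[-1.0, -0.021, 0.0], [-0.021, 1.0, 0.0], [-0.0, 0.0, -1.0]]
wrist_force: [-1.0, 0.8, 3.9]
width: 0.0132
grip_force: 58.6
```

Emit:
drive_tool --pt "-1 0 0 -0.03 0 0 0" --pt "-1 0 0 -0.08 0 0 0" --pt "-1 0 0 -0.16 0 0 0" --pt "-1 0 0 -0.26 0 0 0" --pt "-1 0 0 -0.38 0 0 0" --pt "-1 0 0 -0.5 0 0 0" --pt "-1 0 0 -0.58 0 0 0" --pt "-1 0 0 -0.62 0 0 0" --pt "-1 0 0 -0.64 0 0 0" --pt "-1 0 0 -0.64 0 0 0"

```text
t: 5.9
tcp_pos: [0.5178, 0.2591, 0.1998]
tcp_rot: [[-1.0, -0.02, -0.0], [-0.02, 1.0, 0.0], [0.0, 0.0, -1.0]]
wrist_force: [0.2, 0.4, -3.1]
width: 0.0134
grip_force: 58.6
```

Run:
```python
from mv import *
s=sense();print(s["tcp_pos"].round(4),s["width"],s["wrist_force"].round(2),s["ft_torque"].round(3))
c=capture("wrist");cv2.imwrite("pics/w2.png",c["image"])
# pour poses: shaker yaw -7
C=np.array([.5283,-.2615]);a=np.radians(-7.2);T=np.array([[np.cos(a),-np.sin(a)],[np.sin(a),np.cos(a)]])
cur=(s["tcp_pos"],s["tcp_rot"])
for th in(0,22,32):
    R=tool(173,-th)
    for q in((.06,.059),(.06,-.059),(-.037,-.059),(-.037,.059)):
        m=np.r_[C+T@q,.06]; off=R@np.array([-.0905,0,-.033])*[1,1,1]
        # shaker frame = tool with x,z flipped
        S=R@np.diag([-1,1,-1]);p=m-S@np.array([-.0905,0,-.033]);print(th,q,m.round(3),p.round(4))
```

```text
[0.5178 0.2591 0.1998] 0.013429445387021665 [ 0.18  0.42 -3.13] [-0.072  0.006  0.002]
0 (0.06, 0.059) [ 0.595 -0.21   0.06 ] [ 0.685  -0.2215  0.093 ]
0 (0.06, -0.059) [ 0.58  -0.328  0.06 ] [ 0.6703 -0.3386  0.093 ]
0 (-0.037, -0.059) [ 0.484 -0.315  0.06 ] [ 0.574  -0.3264  0.093 ]
0 (-0.037, 0.059) [ 0.499 -0.198  0.06 ] [ 0.5888 -0.2094  0.093 ]
22 (0.06, 0.059) [ 0.595 -0.21   0.06 ] [ 0.6662 -0.2192  0.1245]
22 (0.06, -0.059) [ 0.58  -0.328  0.06 ] [ 0.6514 -0.3363  0.1245]
22 (-0.037, -0.059) [ 0.484 -0.315  0.06 ] [ 0.5552 -0.3241  0.1245]
22 (-0.037, 0.059) [ 0.499 -0.198  0.06 ] [ 0.57   -0.207   0.1245]
32 (0.06, 0.059) [ 0.595 -0.21   0.06 ] [ 0.654  -0.2177  0.1359]
32 (0.06, -0.059) [ 0.58  -0.328  0.06 ] [ 0.6393 -0.3348  0.1359]
32 (-0.037, -0.059) [ 0.484 -0.315  0.06 ] [ 0.543  -0.3226  0.1359]
32 (-0.037, 0.059) [ 0.499 -0.198  0.06 ] [ 0.5578 -0.2056  0.1359]
```

View pics/w2.png

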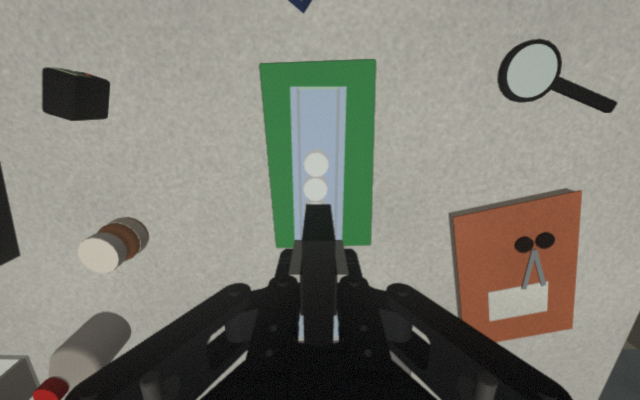

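The wrist view shows the shaker level in the grip. Its mouth edge is at (318,87), the front pellets are at (316,165) and (315,188), and the mat is clear below.

Emit:
drive_tool --pt "-1 -0.01 -0.03 0 0 0 0.005" --pt "-1 -0.03 -0.1 0 0 0 0.01" --pt "-1 -0.055 -0.2 0 0 0 0.02" --pt "-1 -0.085 -0.32 0 0 0 0.03" --pt "-1 -0.12 -0.46 0 0 0 0.045" --pt "-1 -0.16 -0.6 0 0 0 0.06" --pt "-1 -0.195 -0.74 0 0 0 0.07" --pt "-1 -0.225 -0.85 0 0 0 0.08" --pt "-1 -0.245 -0.92 0 0 0 0.085" --pt "-1 -0.255 -0.95 0 0 0 0.09" --pt "-1 -0.26 -0.96 0 0 0 0.09"

```text
t: 7.05
tcp_pos: [0.5875, 0.0197, 0.199]
tcp_rot: [[-0.992, 0.122, -0.001], [0.122, 0.992, 0.0], [0.001, -0.0, -1.0]]
wrist_force: [-0.5, 0.6, -3.8]
width: 0.0131
grip_force: 58.8
```

Run:
```python
from mv import *
s=sense();print(s["tcp_pos"].round(4));print(frac([.6662,-.2192,.20],tool(173)))
```

```text
[0.5875 0.0197 0.199 ]
[-4.293e-01 -9.099e-01 -4.700e-03 -0.000e+00 -9.000e-04 -2.000e-04]
```

Emit:
drive_tool --pt "-1 -0.015 -0.03 0 0 0 0" --pt "-1 -0.045 -0.1 0 0 0 0" --pt "-1 -0.09 -0.2 0 0 0 0" --pt "-1 -0.15 -0.32 0 0 0 0" --pt "-1 -0.215 -0.46 0 0 0 0" --pt "-1 -0.28 -0.6 0 0 0 0" --pt "-1 -0.34 -0.72 0 0 0 0" --pt "-1 -0.385 -0.81 0 0 0 0" --pt "-1 -0.41 -0.87 0 0 0 0" --pt "-1 -0.425 -0.9 0 0 0 0" --pt "-1 -0.43 -0.91 0 0 0 0"

```text
t: 8.15
tcp_pos: [0.6671, -0.2181, 0.1995]
tcp_rot: [[-0.993, 0.12, -0.001], [0.12, 0.993, 0.0], [0.001, 0.0, -1.0]]
wrist_force: [-0.5, -0.5, -2.9]
width: 0.0137
grip_force: 58.9
```

```bash
cat > pour.py <<'E'
from mv import *
C=np.array([.5283,-.2615]);a=np.radians(-7.2);T=np.array([[np.cos(a),-np.sin(a)],[np.sin(a),np.cos(a)]])
F=np.diag([-1,1,-1.])
def pose(q,th,z=.06,yaw=173):
    R=tool(yaw,-th);return np.r_[C+T@np.array(q),z]-R@F@np.array([-.0905,0,-.033]),R
def mouth():
    s=sense();m=s["tcp_pos"]+s["tcp_rot"]@F@np.array([-.0905,0,-.033]);S=s["tcp_rot"]@F
    return "tray xy",(T.T@(m[:2]-C)*1000).round(1),"z",(m[2]*1000).round(1),"tilt",np.degrees(np.arcsin(S[2,0])).round(2),"t",s["t"]
E
python3 - <<'E'
from pour import *
s=sense();print(mouth());print(s["joints"].round(1));print(frac(*pose((.06,.059),20)))
c=capture("wrist");cv2.imwrite("pics/w3.png",c["image"])
T_=c["T_tool_cam"];c["eye"]=s["tcp_rot"]@T_[:3,3]+s["tcp_pos"];c["rotation"]=s["tcp_rot"]@T_[:3,:3]
P=np.array([[x*.1,y*.12,.026] for x in(-1,1) for y in(-1,1)]+[[0,0,.016]]);P[:,:2]=P[:,:2]@T.T+C
print(proj(c,P).round(0).tolist())
E
```

```text
('tray xy', array([41.7, 60. ]), 'z', np.float64(166.5), 'tilt', np.float64(-0.03), 't', 8.15)
[-18.1  32.4  23.9  81.6   0.  -11.2]
[-0.0063 -0.0048  0.31    0.0004 -0.2226  0.0009]
[[122.0, -69.0], [386.0, -67.0], [160.0, 151.0], [371.0, 152.0], [262.0, 55.0]]
```

View pics/w3.png

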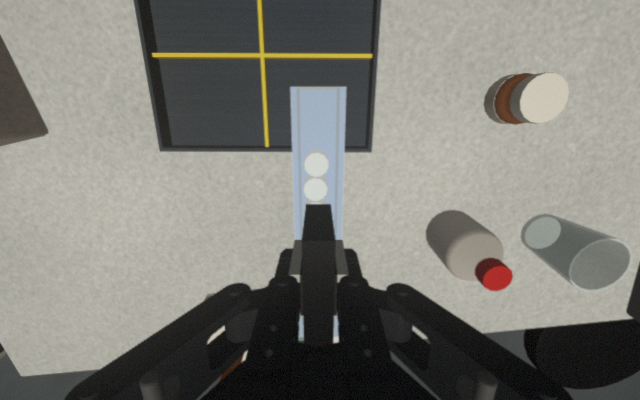

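The wrist view matches the tray model: near corners at (160,151) and (371,152), rib crossing at (263,55). Now I lower the shaker and pre-tilt it to 20 degrees.

Emit:
drive_tool --pt "-1 0 0 0.02 0 -0.02 0" --pt "-1 0 0 0.06 0 -0.05 0" --pt "-1 0 0 0.12 0 -0.085 0" --pt "-1 -0.002 -0.002 0.18 0 -0.125 0" --pt "-1 -0.004 -0.003 0.23 0 -0.165 0" --pt "-1 -0.006 -0.004 0.27 0 -0.195 0" --pt "-1 -0.006 -0.005 0.3 0 -0.215 0" --pt "-1 -0.006 -0.005 0.31 0 -0.222 0" --pt "-1 -0.006 -0.005 0.31 0 -0.222 0"

```text
t: 9.1
tcp_pos: [0.6676, -0.2185, 0.1222]
tcp_rot: [[-0.933, 0.12, 0.338], [0.113, 0.993, -0.04], [-0.341, 0.0, -0.94]]
wrist_force: [-0.2, -1.1, -3.6]
width: 0.0137
grip_force: 58.9
```

```bash
cat > pel.py <<'E'
from pour import *
def look(show=None):
    s=sense();c=capture("wrist");im=c["image"].astype(int)
    if show: cv2.imwrite(show,c["image"])
    # rectangle of channel: project its roof-height line
    T_=c["T_tool_cam"];c["eye"]=T_[:3,3];c["rotation"]=T_[:3,:3]
    # white blobs in shaker's roof window -> shaker x (mm) at pellet tops
    m=((im.min(2)>150)&(im.max(2)-im.min(2)<28)).astype(np.uint8)
    n,l,st,ce=cv2.connectedComponentsWithStats(m)
    out=[]
    for i in range(1,n):
        if st[i,4]<60: continue
        d=ray(c,ce[i])[0];e=c["eye"];z=.036-.018  # pellet top, tool z
        p=e+d*((z-e[2])/d[2]);out.append((st[i,4],ce[i].round().tolist(),"xs",(-p[0]*1e3+10.5).round(),"ys",(p[1]*1e3).round()))
    return out
E
python3 - <<'E'
from pel import *
print(mouth())
for o in look("pics/w4.png"):print(*o)
print(frac(*pose((.06,.059),25)))
E
```

```text
('tray xy', array([59. , 59.8]), 'z', np.float64(60.3), 'tilt', np.float64(19.92), 't', 9.1)
124482 [313.0, 172.0] xs -34.0 ys -4.0
185 [605.0, 209.0] xs -11.0 ys 178.0
907 [236.0, 280.0] xs 40.0 ys -56.0
64 [335.0, 330.0] xs 83.0 ys 12.0
[ 0.0134 -0.0022 -0.0278  0.0006 -0.056   0.0012]
```

```bash
cat > pel.py <<'E'
from pour import *
def prof(im):
    r=im[80:206,311:322].astype(int).mean(1);return r[:,0]-r[:,2]   # B-R down the channel's middle
def look(show):
    c=capture("wrist");cv2.imwrite(show,c["image"]);d=prof(c["image"]);return "".join("#" if v<12 else "." for v in d)
E
python3 - <<'E'
from pel import *
for f in("w2","w3","w4"):
    im=cv2.imread(f"pics/{f}.png");d=prof(im);print(f,"".join("#" if v<12 else "." for v in d),d[::12].round())
E
```

```text
w2 ..##.####.............................................................######################################################## [13. 29. 29. 31. 32. 31. -2. -1. -3. -2. -3.]
w3 #########.............................................................######################################################## [ 5. 31. 31. 33. 33. 33. -2. -2. -3. -1. -4.]
w4 ##########.......................................................############################################################# [  6.  18.  18.  17.  18.  16. -24. -25. -22. -23. -20.]
```

```bash
sed -i 's/return "".join.*/k=(np.percentile(d[12:],5)+np.percentile(d[12:],95))\/2;return "".join("#" if v<k else "." for v in d)+f" {d.min():.0f} {d.max():.0f}"/' pel.py; tail -2 pel.py
```

```text
def look(show):
    c=capture("wrist");cv2.imwrite(show,c["image"]);d=prof(c["image"]);k=(np.percentile(d[12:],5)+np.percentile(d[12:],95))/2;return "".join("#" if v<k else "." for v in d)+f" {d.min():.0f} {d.max():.0f}"
```

Emit:
drive_tool --pt "-1 0.006 -0.001 -0.013 0 -0.028 0" --pt "-1 0.013 -0.002 -0.028 0 -0.056 0" --pt "-1 0.013 -0.002 -0.028 0 -0.056 0"

```text
t: 9.45
tcp_pos: [0.6622, -0.2191, 0.1282]
tcp_rot: [[-0.9, 0.12, 0.42], [0.109, 0.993, -0.051], [-0.423, 0.0, -0.906]]
wrist_force: [-0.4, 0.4, -3.6]
width: 0.0133
grip_force: 58.9
```

Run:
```python
from pel import *
print(mouth());print(look("pics/w5.png"));print(frac(*pose((.06,.059),28)),frac(*pose((.06,.059),31)))
```

```text
('tray xy', array([59.5, 58.5]), 'z', np.float64(60.0), 'tilt', np.float64(25.02), 't', 9.45)
......###..............................................######################################################################. -27 15
[ 0.0075  0.0021 -0.0183  0.0004 -0.0336  0.0008] [ 0.0159  0.0021 -0.0367  0.0004 -0.0669  0.0008]
```

Run:
```python
from pel import *
for i in range(5):print(look("pics/w6.png"),sense()["t"])
```

```text
......###...........................................#########################################################################. -27 16 9.55
......###...........................................#########################################################################. -27 15 9.6
......###...........................................#########################################################################. -27 16 9.65
......###...........................................#########################################################################. -27 15 9.7
......###...........................................#########################################################################. -27 16 9.75
```

Emit:
drive_tool --pt "-1 0.005 0.002 -0.012 0 -0.023 0" --pt "-1 0.005 0.002 -0.012 0 -0.023 0"

```text
t: 9.95
tcp_pos: [0.6599, -0.2185, 0.1294]
tcp_rot: [[-0.884, 0.121, 0.451], [0.108, 0.993, -0.054], [-0.455, 0.0, -0.891]]
wrist_force: [-0.7, -0.5, -3.7]
width: 0.0134
grip_force: 58.9
```

Run:
```python
from pel import *
print(mouth())
for i in range(4):print(look("pics/w6.png"),sense()["t"])
print(frac(*pose((.06,.059),29)))
```

```text
('tray xy', array([59.6, 58.9]), 'z', np.float64(58.9), 'tilt', np.float64(27.03), 't', 9.95)
......###.................................###########################.######################################################## -26 16 10.0
......###.............................##########################...##########################################################. -27 16 10.05
......###...........................##########################...############################################################. -27 16 10.1
......###..........................###########################...############################################################. -27 17 10.15
[ 0.0061  0.0011 -0.0152  0.0004 -0.0215  0.0007]
```

Emit:
drive_tool --pt "-1 0.006 0.001 -0.015 0 -0.0215 0" --pt "-1 0.006 0.001 -0.015 0 -0.0215 0"

```text
t: 10.35
tcp_pos: [0.657, -0.2179, 0.1323]
tcp_rot: [[-0.868, 0.121, 0.481], [0.106, 0.993, -0.058], [-0.485, 0.0, -0.875]]
wrist_force: [-0.4, 0.6, -4.4]
width: 0.0133
grip_force: 58.9
```

Run:
```python
from pel import *
print(mouth());L=""
for i in range(8):
    n=look("pics/w6.png");print(n,sense()["t"])
    if n[:120]==L or "#" in n[12:17]:break
    L=n[:120]
print(frac(*pose((.06,.059),31)))
```

```text
('tray xy', array([59. , 59.1]), 'z', np.float64(59.5), 'tilt', np.float64(28.98), 't', 10.35)
......###.............###########################.....###########################.############################################ -27 16 10.4
...............#########################........#########################.....###############################################. -27 14 10.45
[ 0.0034  0.0001 -0.0124  0.0004 -0.0225  0.0006]
```

Run:
```python
from pel import *
for i in range(5):
    n=look("pics/w6.png");print(n,sense()["t"])
print(frac(*pose((.06,.059),15,.075)))
```

```text
.....############################........#########################.....###########################.##########################. -27 15 10.5
###########################........##########################.....##########################...##############################. -35 15 10.55
###################...........##########################......##########################...##################################. -34 15 10.6
......###..................##########################......###########################..#####################################. -26 16 10.65
......###...............##########################.......###########################...####################################### -26 16 10.7
[-0.0506 -0.0002  0.0387  0.0003  0.1558  0.0008]
```

Run:
```python
from pel import *
L=""
for i in range(8):
    n=look("pics/w7.png");print(n,sense()["t"])
    if n[:120]==L or "#" in n[8:12] and i>5:break
    L=n[:120]
t=capture("top");cv2.imwrite("pics/top1.png",t["image"])
print(frac(*pose((.06,.059),15,.075)),frac(*pose((.06,.059),31)))
```

```text
......###.............##########################........##########################....######################################## -26 17 10.75
......###...........###########################........###########################....#######################################. -26 16 10.8
......###...........##########################.........###########################....######################################## -26 16 10.85
......###..........###########################.........##########################.....#######################################. -26 16 10.9
......###.........###########################.........###########################.....######################################## -27 16 10.95
......###.........###########################.........###########################.....######################################## -27 16 11.0
[-0.052  -0.0004  0.039   0.0004  0.1558  0.0007] [ 0.0031 -0.0003 -0.0125  0.0005 -0.022   0.0007]
```

Emit:
drive_tool --pt "-1 0.002 0 -0.009 0 -0.014 0"

```text
t: 11.15
tcp_pos: [0.6567, -0.218, 0.1346]
tcp_rot: [[-0.857, 0.12, 0.501], [0.104, 0.993, -0.061], [-0.505, -0.0, -0.863]]
wrist_force: [1.0, 1.1, -3.8]
width: 0.0133
grip_force: 58.9
```

Run:
```python
from pel import *
L=""
for i in range(8):
    n=look("pics/w7.png");print(n,sense()["t"])
    if n[:120]==L or (n[5:10]=="....." or n[6:16]=="###......." ):break
    L=n[:120]
print(mouth());print(frac(*pose((.06,.059),20,.075)),frac(*pose((.06,.059),31)))
```

```text
......###.....###########################...........##########################.......########################################. -27 16 11.2
......###..###########################............##########################.......########################################### -27 17 11.25
....#############################.............##########################.......############################################### -27 17 11.3
############################............##########################........##########################.########################. -36 16 11.35
###################..............###########################.........#########################...############################. -35 15 11.4
......###..................##########################..........#########################....#################################. -26 15 11.45
('tray xy', array([59.9, 58.9]), 'z', np.float64(60.3), 'tilt', np.float64(30.28), 't', 11.45)
[-4.760e-02 -1.000e-04  1.610e-02  4.000e-04  1.142e-01  7.000e-04] [ 0.0021 -0.     -0.0034  0.0004 -0.008   0.0007]
```

Emit:
drive_tool --pt "-1 0 0 0 0 0.09 0" --pt "-1 0 0 0 0 0.16 0" --pt "-1 0 0 0 0 0.16 0"

```text
t: 11.75
tcp_pos: [0.6591, -0.2184, 0.1358]
tcp_rot: [[-0.955, 0.12, 0.271], [0.115, 0.993, -0.033], [-0.273, -0.0, -0.962]]
wrist_force: [1.2, 0.6, -2.5]
width: 0.0133
grip_force: 58.9
```

Run:
```python
from pel import *
print(mouth());print(look("pics/w7.png"))
cv2.imwrite("pics/top1.png",cv2.resize(capture("top")["image"][120:260,370:530],None,fx=4,fy=4,interpolation=cv2.INTER_CUBIC))
print(frac(*pose((.06,-.059),18,.07)))
```

```text
('tray xy', array([46.3, 58.7]), 'z', np.float64(79.4), 'tilt', np.float64(15.85), 't', 11.75)
####################...............##########################.............######################........###################### -32 21
[-4.250e-02 -4.721e-01  3.160e-02  3.000e-04 -2.130e-02  1.000e-03]
```

Run:
```python
from pel import *
print(look("pics/w8.png"));print(look("pics/w8.png"))
a=cv2.imread("pics/w8.png")[0:230,200:440];b=cv2.resize(capture("top")["image"][140:250,385:510],None,fx=3,fy=3,interpolation=cv2.INTER_CUBIC)
a=cv2.resize(a,None,fx=1.6,fy=1.6);o=np.zeros((400,800,3),np.uint8);o[:a.shape[0],:a.shape[1]]=a;o[:b.shape[0],390:390+b.shape[1]]=b;cv2.imwrite("pics/c8.png",o)
```

```text
......###..........................##########################............#######################........###################### -22 21
......###..........................##########################.............######################........###################### -22 22
```

View pics/c8.png

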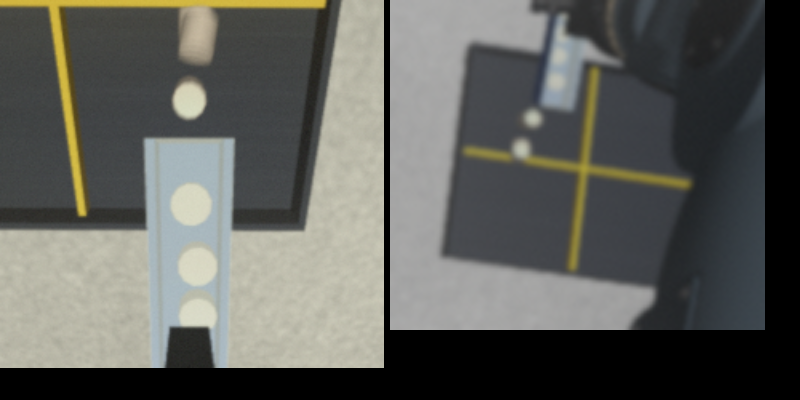

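The crop shows two pellets in the (+x,+y) compartment, one lying at the rib and one standing, and none outside the tray. I move on to the next compartment.

Emit:
drive_tool --pt "-1 0 -0.02 0 0 0 0" --pt "-1 0 -0.07 0 0 0 0" --pt "-1 -0.005 -0.14 0 0 0 0" --pt "-1 -0.01 -0.23 0 0 0 0" --pt "-1 -0.02 -0.32 0.01 0 0 0" --pt "-1 -0.028 -0.39 0.016 0 -0.01 0" --pt "-1 -0.036 -0.44 0.025 0 -0.02 0" --pt "-1 -0.042 -0.465 0.031 0 -0.021 0" --pt "-1 -0.042 -0.472 0.031 0 -0.021 0" --pt "-1 -0.042 -0.472 0.031 0 -0.021 0"

```text
t: 13.0
tcp_pos: [0.6538, -0.3363, 0.1296]
tcp_rot: [[-0.945, 0.12, 0.303], [0.115, 0.993, -0.036], [-0.305, 0.0, -0.952]]
wrist_force: [0.6, 1.0, -3.0]
width: 0.0135
grip_force: 59.0
```

Run:
```python
from pel import *
print(mouth());print(look("pics/w9.png"));print(frac(*pose((.06,-.059),27,.06)))
```

```text
('tray xy', array([ 57.8, -58.8]), 'z', np.float64(70.6), 'tilt', np.float64(17.76), 't', 13.0)
......###........................##########################..............#######################.......####################### -22 19
[ 0.0309 -0.0025 -0.0131  0.0007 -0.1026  0.0009]
```

Emit:
drive_tool --pt "-1 0.012 0 -0.004 0 -0.035 0" --pt "-1 0.024 -0.001 -0.009 0 -0.07 0" --pt "-1 0.031 -0.002 -0.013 0 -0.103 0"

```text
t: 13.35
tcp_pos: [0.6456, -0.3348, 0.1307]
tcp_rot: [[-0.883, 0.119, 0.453], [0.106, 0.993, -0.054], [-0.456, 0.0, -0.89]]
wrist_force: [0.6, -0.7, -3.3]
width: 0.0134
grip_force: 59.0
```

```bash
cat > watch.py <<'E'
from pel import *
import sys
N=int(sys.argv[1]);L=""
for i in range(N):
    n=look("pics/w9.png");print(n,sense()["t"])
    if n[:120]==L:break
    L=n[:120]
print(mouth());q=eval(sys.argv[2])
for th in map(float,sys.argv[3:]):print(th,frac(*pose(q,th,.06)))
E
python3 watch.py 5 "(.06,-.059)" 28 29 30
```

```text
......###...................#########################.................######################.........#######################.. -24 15 13.4
......###..............##########################.................#######################.........######################...... -24 16 13.45
......###.....#########################.....................######################..........#######################....######. -25 15 13.5
.############################.........................######################...........#######################.....##########. -26 15 13.55
########################..........................######################............#######################.....#############. -31 16 13.6
('tray xy', array([ 60.6, -59.2]), 'z', np.float64(60.5), 'tilt', np.float64(27.02), 't', 13.6)
28.0 [ 0.0055  0.0004 -0.0054  0.0004 -0.0108  0.0012]
29.0 [ 0.008   0.0004 -0.0116  0.0004 -0.0219  0.0012]
30.0 [ 0.0106  0.0004 -0.0179  0.0004 -0.0331  0.0012]
```

```bash
python3 watch.py 5 "(.06,-.059)" 28 29
```

```text
##########.......................................######################............#######################......############## -29 16 13.65
......###........................................######################............#######################......############## -24 16 13.7
......###........................................######################............#######################......############## -24 16 13.75
('tray xy', array([ 61. , -59.5]), 'z', np.float64(60.3), 'tilt', np.float64(27.05), 't', 13.75)
28.0 [ 0.0061  0.0014 -0.0068  0.0004 -0.0106  0.0011]
29.0 [ 0.0086  0.0014 -0.0131  0.0004 -0.0217  0.0011]
```

Emit:
drive_tool --pt "-1 0 0 -0.02 0 0.06 0" --pt "-1 0 0 -0.05 0 0.13 0" --pt "-1 0 0 -0.06 0 0.15 0" --pt "-1 0 0 -0.06 0 0.15 0"

```text
t: 14.15
tcp_pos: [0.6408, -0.3355, 0.1444]
tcp_rot: [[-0.965, 0.12, 0.233], [0.116, 0.993, -0.029], [-0.235, -0.001, -0.972]]
wrist_force: [-0.0, 0.2, -2.9]
width: 0.0134
grip_force: 59.0
```

```bash
python3 watch.py 2 "(-.037,-.059)" 14 18
python3 - <<'E'
from pel import *
print(frac(*pose((-.037,-.059),13.5,.08)))
E
```

```text
......###............................######################................#######################.........################### -17 24 14.2
......###............................######################................#######################.........################### -17 23 14.25
('tray xy', array([ 38.9, -59.5]), 'z', np.float64(89.9), 'tilt', np.float64(13.56), 't', 14.25)
14.0 [ 0.3243  0.003   0.0422  0.0004 -0.0048  0.001 ]
18.0 [ 0.3346  0.003   0.0173  0.0005 -0.0493  0.0009]
[ 0.3044  0.003  -0.0324  0.0004  0.0007  0.001 ]
```

Emit:
drive_tool --pt "-1 0.01 0 0 0 0 0" --pt "-1 0.035 0 0 0 0 0" --pt "-1 0.075 0.001 -0.005 0 0 0" --pt "-1 0.125 0.002 -0.01 0 0 0" --pt "-1 0.175 0.003 -0.015 0 0 0" --pt "-1 0.225 0.003 -0.02 0 0 0" --pt "-1 0.265 0.003 -0.025 0 0 0" --pt "-1 0.29 0.003 -0.03 0 0 0" --pt "-1 0.302 0.003 -0.032 0 0 0" --pt "-1 0.304 0.003 -0.032 0 0 0"

```text
t: 15.25
tcp_pos: [0.5635, -0.3254, 0.134]
tcp_rot: [[-0.965, 0.121, 0.233], [0.117, 0.993, -0.028], [-0.235, -0.0, -0.972]]
wrist_force: [0.3, 0.1, -3.0]
width: 0.0137
grip_force: 59.0
```

```bash
python3 watch.py 2 "(-.037,-.059)" 26 27
```

```text
#..#.#####..........................######################................########################.........################### -14 27 15.3
.....#####..........................######################................########################.........################### -14 27 15.35
('tray xy', array([-36.8, -59.3]), 'z', np.float64(80.6), 'tilt', np.float64(13.58), 't', 15.35)
26.0 [ 0.0571  0.0008  0.0052  0.0002 -0.138   0.0008]
27.0 [ 0.0608  0.0009 -0.0004  0.0003 -0.1492  0.0008]
```

Emit:
drive_tool --pt "-1 0.012 0 0.001 0 -0.04 0" --pt "-1 0.03 0 0.001 0 -0.08 0" --pt "-1 0.048 0 0.001 0 -0.12 0" --pt "-1 0.061 0 0 0 -0.149 0"

```text
t: 15.75
tcp_pos: [0.5486, -0.3232, 0.13]
tcp_rot: [[-0.884, 0.12, 0.452], [0.107, 0.993, -0.055], [-0.455, 0.0, -0.891]]
wrist_force: [0.2, -0.1, -2.7]
width: 0.0134
grip_force: 59.0
```

```bash
python3 watch.py 7 "(-.037,-.059)" 28 29
```

```text
......###.....................######################..................#######################..........####################### -25 17 15.8
......###..................######################..................#######################..........########################## -24 18 15.85
......###..........#######################...................######################...........##########################...... -24 18 15.9
......###...#######################....................#######################...........#########################............ -23 17 15.95
......#########################.....................#######################...........#########################............... -23 17 16.0
.....#########################......................######################...........#########################................ -23 17 16.05
.....#########################......................######################...........#########################................ -23 17 16.1
('tray xy', array([-36.4, -59.6]), 'z', np.float64(60.2), 'tilt', np.float64(26.96), 't', 16.1)
28.0 [ 0.0052  0.0017 -0.0069  0.0002 -0.0115  0.001 ]
29.0 [ 0.0076  0.0017 -0.0131  0.0003 -0.0226  0.001 ]
```

Emit:
drive_tool --pt "-1 0.005 0.001 -0.007 0 -0.012 0"

```text
t: 16.2
tcp_pos: [0.5485, -0.3234, 0.1317]
tcp_rot: [[-0.876, 0.12, 0.468], [0.105, 0.993, -0.057], [-0.471, -0.0, -0.882]]
wrist_force: [-0.2, -0.4, -2.8]
width: 0.0134
grip_force: 59.0
```

```bash
python3 watch.py 5 "(-.037,-.059)" 29 30
```

```text
...########################........................######################...........##########################................ -24 17 16.25
##########################.......................#######################...........#########################.................. -28 17 16.3
#####################..........................######################............#########################.................... -32 17 16.35
#########.....................................######################...........#########################...................... -24 18 16.4
......###....................................######################...........#########################....................... -24 18 16.45
('tray xy', array([-38.1, -59. ]), 'z', np.float64(59.5), 'tilt', np.float64(28.03), 't', 16.45)
29.0 [-0.0023 -0.0003 -0.0058  0.0004 -0.0108  0.0006]
30.0 [ 0.0002 -0.0003 -0.012   0.0004 -0.0219  0.0006]
```

Emit:
drive_tool --pt "-1 0 0 -0.01 0 0.08 0" --pt "-1 0 0 -0.03 0 0.14 0" --pt "-1 0 0 -0.03 0 0.14 0" --pt "-1 0 0 -0.03 0 0.14 0"

```text
t: 16.85
tcp_pos: [0.5444, -0.3226, 0.1375]
tcp_rot: [[-0.956, 0.12, 0.266], [0.116, 0.993, -0.032], [-0.268, 0.0, -0.963]]
wrist_force: [-0.1, -0.5, -2.9]
width: 0.0132
grip_force: 59.0
```

Run:
```python
from pel import *
print(mouth());print(look("pics/w10.png"));print(frac(*pose((-.037,.059),15.4,.08)))
```

```text
('tray xy', array([-54.7, -59.1]), 'z', np.float64(81.4), 'tilt', np.float64(15.57), 't', 16.85)
.....#####..........########################............########################.............................................# -15 27
[-0.0732  0.4705  0.0258  0.0006  0.0013  0.0008]
```

Emit:
drive_tool --pt "-1 0 0.02 0 0 0.02 0" --pt "-1 -0.005 0.07 0 0 0.03 0" --pt "-1 -0.015 0.14 0 0 0.03 0" --pt "-1 -0.025 0.23 0.005 0 0.03 0" --pt "-1 -0.038 0.32 0.01 0 0.03 0" --pt "-1 -0.05 0.39 0.015 0 0.02 0" --pt "-1 -0.062 0.44 0.02 0 0.01 0" --pt "-1 -0.07 0.463 0.025 0 0 0" --pt "-1 -0.073 0.47 0.026 0 0 0" --pt "-1 -0.073 0.47 0.026 0 0 0"

```text
t: 17.9
tcp_pos: [0.5768, -0.2084, 0.1364]
tcp_rot: [[-0.957, 0.121, 0.264], [0.116, 0.993, -0.032], [-0.266, -0.0, -0.964]]
wrist_force: [-0.4, -1.4, -2.1]
width: 0.0133
grip_force: 59.0
```

```bash
python3 watch.py 2 "(-.037,.059)" 26 27
```

```text
.....#####.......########################............#########################...............................................# -16 27 17.95
.....#####.......########################............#########################...............................................# -16 28 18.0
('tray xy', array([-36.8,  58. ]), 'z', np.float64(80.6), 'tilt', np.float64(15.44), 't', 18.0)
26.0 [ 5.310e-02  4.000e-03  1.500e-02  1.000e-04 -1.174e-01  4.000e-04]
27.0 [ 5.650e-02  4.000e-03  9.200e-03  1.000e-04 -1.285e-01  4.000e-04]
```

Emit:
drive_tool --pt "-1 0.012 0.001 0.003 0 -0.04 0" --pt "-1 0.03 0.002 0.006 0 -0.08 0" --pt "-1 0.048 0.003 0.009 0 -0.11 0" --pt "-1 0.056 0.004 0.009 0 -0.128 0"

```text
t: 18.4
tcp_pos: [0.5629, -0.2061, 0.1299]
tcp_rot: [[-0.885, 0.122, 0.45], [0.109, 0.993, -0.055], [-0.453, 0.0, -0.891]]
wrist_force: [1.0, -0.0, -3.0]
width: 0.0134
grip_force: 59.0
```

```bash
python3 watch.py 7 "(-.037,.059)" 28 29
```

```text
...#########################................#######################........................................................... -21 18 18.45
###########################...............#######################............................................................. -25 18 18.5
########################..............#######################................................................................. -34 18 18.55
##########.........................#######################.................................................................... -28 18 18.6
..########........................#######################..................................................................... -21 18 18.65
.#########........................#######################..................................................................... -21 18 18.7
.#########........................#######################..................................................................... -21 18 18.75
('tray xy', array([-36.2,  59.2]), 'z', np.float64(60.5), 'tilt', np.float64(26.97), 't', 18.75)
28.0 [ 0.0062 -0.001  -0.0063  0.0002 -0.0115  0.0007]
29.0 [ 0.0087 -0.001  -0.0126  0.0002 -0.0226  0.0007]
```

Run:
```python
from pel import *
a=cv2.imread("pics/w9.png")[0:400,120:520];t=capture("top")["image"];b=cv2.resize(t[140:250,385:510],None,fx=3.1,fy=3.1,interpolation=cv2.INTER_CUBIC)
s=cv2.resize(capture("scene")["image"][120:210,175:285],None,fx=2.5,fy=2.5,interpolation=cv2.INTER_CUBIC)
o=np.zeros((580,800,3),np.uint8);o[:400,:400]=a;o[:b.shape[0],405:405+b.shape[1]]=b;o[345:345+s.shape[0],405:405+s.shape[1]]=s;cv2.imwrite("pics/c9.png",o)
```

```text
(no output)
```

View pics/c9.png

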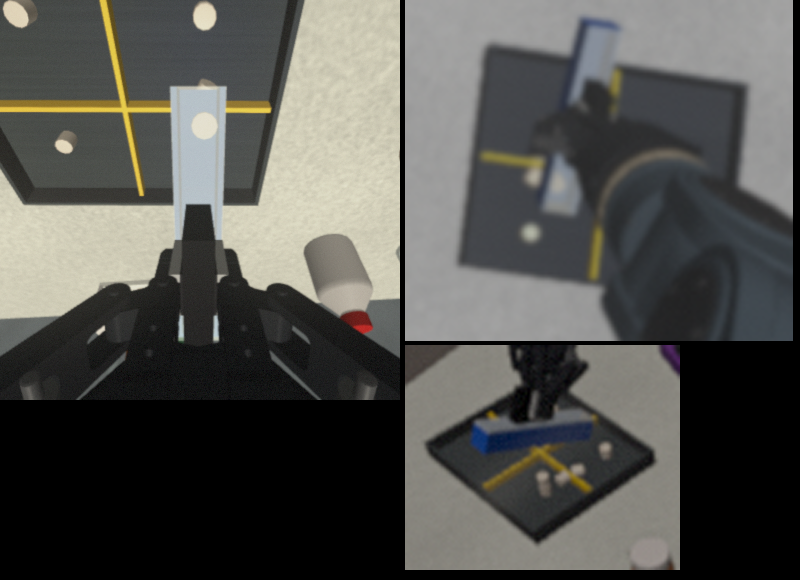

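The composite shows one pellet in each of (-,-) at (18,12), (+,-) at (65,142) and (-,+) at (204,15). More lie in (+,+), and one is still in the shaker at (204,125). I pour that last one here.

Emit:
drive_tool --pt "-1 0.009 -0.001 -0.012 0 -0.022 0"

```text
t: 18.95
tcp_pos: [0.5626, -0.206, 0.1328]
tcp_rot: [[-0.868, 0.12, 0.481], [0.105, 0.993, -0.059], [-0.485, -0.0, -0.875]]
wrist_force: [0.3, 0.5, -1.9]
width: 0.0132
grip_force: 59.0
```

```bash
python3 watch.py 8 "(-.037,.059)" 33 35
```

```text
#########......................#######################........................................................................ -20 18 19.0
#########...................#######################........................................................................... -20 18 19.05
.########...........#######################................................................................................... -21 19 19.1
..################################............................................................................................ -21 18 19.15
###########################................................................................................................... -27 19 19.2
######################.......................................................................................................# -32 19 19.25
###########.....#..#..##..#..#.#######...............#...#..........#.#...#.........#####........#...####.##.##.#.#..###...### -19 19 19.3
###########.#######.##..#..#..######.#.......##.##.#..#.##...#...#.####.#.#..#.....#######.......##.#....#.################### -19 19 19.35
('tray xy', array([-37.4,  59.2]), 'z', np.float64(59.7), 'tilt', np.float64(28.94), 't', 19.35)
33.0 [ 0.0082 -0.0011 -0.0254  0.0004 -0.0451  0.0008]
35.0 [ 0.0139 -0.0011 -0.0376  0.0004 -0.0674  0.0008]
```

Emit:
drive_tool --pt "-1 0.008 -0.001 -0.03 0 -0.045 0" --pt "-1 0.014 -0.001 -0.045 0 -0.075 0" --pt "-1 0.014 -0.001 -0.06 0 -0.075 0" --pt "-1 0.014 -0.001 -0.05 0 -0.075 0" --pt "-1 0.014 -0.001 -0.06 0 -0.075 0" --pt "-1 0.014 -0.001 -0.06 0 -0.075 0"

```text
t: 19.95
tcp_pos: [0.5514, -0.2048, 0.1442]
tcp_rot: [[-0.806, 0.12, 0.579], [0.098, 0.993, -0.07], [-0.583, -0.0, -0.812]]
wrist_force: [0.1, 0.1, -2.6]
width: 0.0132
grip_force: 59.1
```

Run:
```python
from pel import *
print(mouth());s=sense();print(s["wrist_force"]);cv2.imwrite("pics/w11.png",capture("wrist")["image"])
im=cv2.imread("pics/w11.png").astype(int)[80:206,300:335];d=im[...,0]-im[...,2];print(d[12:].min(),np.percentile(d[12:],5))
a=s["tcp_pos"]
print(frac([a[0],a[1],.2],tool(173)))
```

```text
('tray xy', array([-38.4,  58.8]), 'z', np.float64(64.6), 'tilt', np.float64(35.69), 't', 19.95)
[ 0.08570875  0.12159644 -2.5957154 ]
-4 11.0
[-1.311e-01 -2.000e-04 -1.816e-01  2.000e-04  3.966e-01  9.000e-04]
```

Emit:
drive_tool --pt "-1 -0.02 0 -0.05 0 0.04 0" --pt "-1 -0.05 0 -0.1 0 0.12 0" --pt "-1 -0.09 0 -0.15 0 0.2 0" --pt "-1 -0.12 0 -0.18 0 0.29 0" --pt "-1 -0.131 0 -0.182 0 0.37 0" --pt "-1 -0.131 0 -0.182 0 0.397 0" --pt "-1 -0.131 0 -0.182 0 0.397 0"

```text
t: 20.7
tcp_pos: [0.5529, -0.2048, 0.1984]
tcp_rot: [[-0.993, 0.12, -0.002], [0.12, 0.993, 0.001], [0.002, 0.0, -1.0]]
wrist_force: [0.4, -0.1, -3.5]
width: 0.0136
grip_force: 59.0
```

Emit:
drive_tool --pt "-1 0 0.04 0 0 0 0" --pt "-1 0 0.14 0 0 0 0" --pt "-1 0 0.28 0 0 0 0" --pt "-1 0 0.44 0 0 0 0" --pt "-1 0 0.6 0 0 0 0" --pt "-1 0 0.75 0 0 0 0" --pt "-1 0 0.86 0 0 0 0" --pt "-1 0 0.93 0 0 0 0" --pt "-1 0 0.95 0 0 0 0"

```text
t: 21.6
tcp_pos: [0.5787, 0.0329, 0.2001]
tcp_rot: [[-0.993, 0.119, 0.001], [0.119, 0.993, 0.001], [-0.001, 0.001, -1.0]]
wrist_force: [-0.1, 0.4, -1.7]
width: 0.0133
grip_force: 59.1
```

Run:
```python
from pel import *
s=sense();print(s["tcp_pos"].round(4))
t=capture("top");c=capture("scene");cv2.imwrite("pics/top2.png",t["image"]);cv2.imwrite("pics/scene2.png",c["image"])
b=cv2.resize(t["image"][140:250,385:510],None,fx=4,fy=4,interpolation=cv2.INTER_CUBIC);q=cv2.resize(c["image"][120:210,175:285],None,fx=2.7,fy=2.7,interpolation=cv2.INTER_CUBIC)
o=np.zeros((440,800,3),np.uint8);o[:,:500]=b;o[:q.shape[0],503:503+q.shape[1]]=q;cv2.imwrite("pics/c12.png",o)
# place: shaker on mat centre (.5035,.2607), yaw 3.1
m=np.array([.5035,.2607]);y=np.radians(3.1);p=m+.0105*np.array([np.cos(y),np.sin(y)]);print(p,frac([*p,.15],tool(183.1)))
```

```text
[0.5787 0.0329 0.2001]
[0.51398464 0.26126783] [ 3.680e-01  8.816e-01  2.000e-01  1.000e-04 -0.000e+00 -1.110e-01]
```

View pics/c12.png

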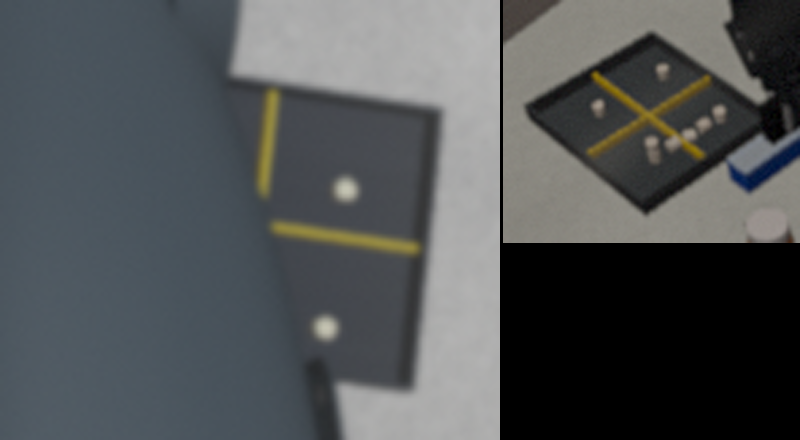

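The scene crop shows all eight pellets inside the tray: one in each right-hand compartment and six in the +y half, near the rib. The top view will confirm the split once the arm is clear. Now I carry the shaker back to the mat.

Emit:
drive_tool --pt "-1 0.02 0.04 0 0 0 -0.01" --pt "-1 0.06 0.14 0 0 0 -0.03" --pt "-1 0.12 0.28 0 0 0 -0.05" --pt "-1 0.18 0.44 0 0 0 -0.07" --pt "-1 0.25 0.6 0.02 0 0 -0.09" --pt "-1 0.31 0.73 0.06 0 0 -0.1" --pt "-1 0.35 0.82 0.11 0 0 -0.111" --pt "-1 0.365 0.87 0.16 0 0 -0.111" --pt "-1 0.368 0.882 0.19 0 0 -0.111" --pt "-1 0.368 0.882 0.2 0 0 -0.111" --pt "-1 0.368 0.882 0.2 0 0 -0.111"

```text
t: 22.8
tcp_pos: [0.5148, 0.2599, 0.1495]
tcp_rot: [[-0.999, -0.052, -0.001], [-0.052, 0.999, -0.0], [0.001, -0.0, -1.0]]
wrist_force: [0.0, -0.5, -2.0]
width: 0.0137
grip_force: 59.1
```

Run:
```python
from pel import *
s=sense();print(s["tcp_pos"].round(4));print(frac([.514,.2613,.0405],tool(183.1)))
```

```text
[0.5148 0.2599 0.1495]
[ 2.40e-03  5.90e-03  4.36e-01 -2.00e-04 -9.00e-04 -1.40e-03]
```

Emit:
drive_tool --pt "-1 0.002 0.004 0.06 0 0 0" --pt "-1 0.002 0.004 0.15 0 0 0" --pt "-1 0.002 0.004 0.25 0 0 0" --pt "-1 0.002 0.004 0.33 0 0 0" --pt "-1 0.002 0.004 0.38 0 0 0" --pt "-1 0.002 0.004 0.4 0 0 0" --pt "-1 0.002 0.004 0.41 0 0 0" --pt "-1 0.002 0.004 0.42 0 0 0" --pt "-1 0.002 0.004 0.428 0 0 0" --pt "-1 0.002 0.004 0.434 0 0 0" --pt "-1 0.002 0.004 0.436 0 0 0"

```text
t: 23.9
tcp_pos: [0.514, 0.2623, 0.041]
tcp_rot: [[-0.999, -0.054, -0.0], [-0.054, 0.999, 0.0], [0.0, 0.0, -1.0]]
wrist_force: [0.1, 0.1, -2.0]
width: 0.0129
grip_force: 59.1
```

Run:
```python
from pel import *
s=sense();print(s["tcp_pos"].round(4),s["wrist_force"].round(2),s["ft_torque"].round(3))
```

```text
[0.514  0.2623 0.041 ] [ 0.05  0.11 -1.96] [-0.023  0.006  0.044]
```

Emit:
drive_tool --pt "-1 0 -0.003 0.003 0 0 0" --pt "-1 0 -0.003 0.005 0 0 0" --pt "-1 0 -0.003 0.006 0 0 0"

```text
t: 24.2
tcp_pos: [0.514, 0.2614, 0.04]
tcp_rot: [[-0.999, -0.053, -0.0], [-0.053, 0.999, 0.0], [0.0, 0.0, -1.0]]
wrist_force: [-2.5, -1.1, 7.6]
width: 0.0132
grip_force: 60.3
```

Contact, at the height recorded at the grasp. I release gently, rise and clear.

Emit:
drive_tool --pt "-0.5 0 0 0 0 0 0" --pt "0 0 0 0 0 0 0" --pt "0.4 0 0 0 0 0 0" --pt "0.4 0 0 0 0 0 0" --pt "0.4 0 0 0 0 0 0" --pt "0.4 0 0 -0.05 0 0 0" --pt "0.4 0 0 -0.15 0 0 0" --pt "0.4 0 0 -0.3 0 0 0" --pt "0.4 0 0 -0.5 0 0 0" --pt "0.4 0 0 -0.65 0 0 0" --pt "0.4 0 0 -0.7 0 0 0"

```text
t: 25.3
tcp_pos: [0.5155, 0.2621, 0.2197]
tcp_rot: [[-0.999, -0.053, 0.005], [-0.053, 0.999, 0.003], [-0.006, 0.003, -1.0]]
wrist_force: [1.3, 0.3, 0.0]
width: 0.0597
grip_force: 0.0
```

Emit:
drive_tool --pt "0.4 0.2 0 0 0 0 0" --pt "0.4 0.4 0 0 0 0 0" --pt "0.4 0.5 0 0 0 0 0" --pt "0.4 0.5 0 0 0 0 0"

```text
t: 25.7
tcp_pos: [0.3861, 0.254, 0.215]
tcp_rot: [[-0.998, -0.055, -0.002], [-0.055, 0.998, 0.0], [0.002, 0.0, -1.0]]
wrist_force: [-0.7, 0.5, 0.5]
width: 0.0599
grip_force: 0.0
```

Run:
```python
from fit import *
s=sense();print(s["t"],s["tcp_pos"].round(3))
t=capture("top");c=capture("scene");w=capture("wrist")
T=w["T_tool_cam"];w["eye"]=s["tcp_rot"]@T[:3,3]+s["tcp_pos"];w["rotation"]=s["tcp_rot"]@T[:3,:3]
uv=proj(w,[[.5035,.2607,.004]])[0];print(uv)
for n,cam,mt in(("scene",c,((365,236),(45,42))),("wrist",w,(uv,(110,170)))):
    im=cam["image"].astype(int);B,G,R=im[...,0],im[...,1],im[...,2]
    mat=near((G>R+20)&(G>B+12),*mt).astype(np.uint8);h=cv2.convexHull(np.argwhere(mat)[:,::-1].astype(np.int32).copy());F=np.zeros(mat.shape,np.uint8);cv2.fillConvexPoly(F,h,1)
    sm=near((F==1)&(G<=np.maximum(R,B)+8),*mt)
    for nm,m,b,p0 in(("shk",sm,[((-.018,-.007,.03),(.038,.007,.075)),((-.08,-.014,0),(.08,.014,.03))],[.5035,.2607,.004,.05]),("mat",F.astype(float),[((-.115,-.065,0),(.115,.065,.004))],[.5035,.2607,0,.05])):
        r=fit([cam],[m],b,p0,(0,1,3));print(n,nm,(r[0][:3]*1000).round(1),np.degrees(r[0][3]).round(2),r[1:])
b=cv2.resize(t["image"][145:245,390:505],None,fx=3.4,fy=3.4,interpolation=cv2.INTER_CUBIC)
q=cv2.resize(c["image"][120:210,175:285],None,fx=2.2,fy=2.2,interpolation=cv2.INTER_CUBIC);o=np.zeros((600,800,3),np.uint8)
ww=cv2.resize(w["image"],(400,250));sc=cv2.resize(c["image"][180:290,300:420],None,fx=3,fy=3)
o[:b.shape[0],:b.shape[1]]=b;o[:q.shape[0],400:400+q.shape[1]]=q;o[345:595,:400]=ww;o[205:205+sc.shape[0],430:430+sc.shape[1]]=sc;cv2.imwrite("pics/c13.png",o)
```

```text
25.7 [0.386 0.254 0.215]
[318.5545669  252.90050572]
scene shk [505.1 259.6   4. ] 3.15 (np.float64(87.29411764705883), np.float64(638.0))
scene mat [503.  260.1   0. ] 3.21 (np.float64(74.58431372549019), np.float64(3000.0))
wrist shk [498.4 259.3   4. ] 3.11 (np.float64(113.20000000000002), np.float64(2365.0))
wrist mat [500.6 260.2   0. ] 3.21 (np.float64(184.81960784313725), np.float64(13223.0))
```

View pics/c13.png

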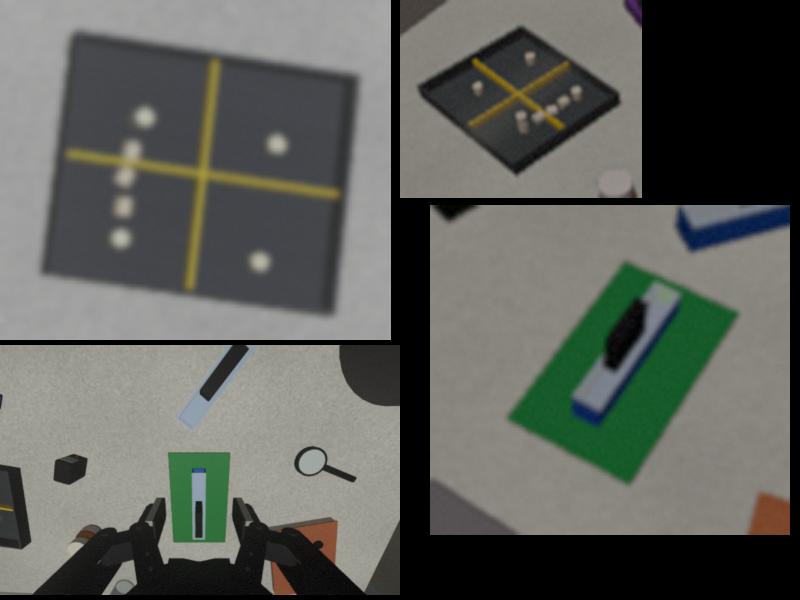

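The shaker stands empty and level in the middle of the mat, within about 2 mm. Seven pellets show from the top, and the scene view suggests two are stacked in (+,+). I check their heights.

Run:
```python
from pour import *
t=capture("top");c=capture("scene")
def blobs(cam,roi):
    x0,x1,y0,y1=roi;S=6;im=cv2.resize(cam["image"][y0:y1,x0:x1],None,fx=S,fy=S,interpolation=cv2.INTER_CUBIC).astype(int)
    m=((im[...,0]>125)).astype(np.uint8);n,l,st,ce=cv2.connectedComponentsWithStats(m)
    return [(((ce[i]+.5)/S-.5+[x0,y0]).round(1),st[i,4]/S/S,(st[i,2]/S,st[i,3]/S)) for i in range(1,n) if 200<st[i,4]<4000]
tb=blobs(t,(404,492,158,236));sb=blobs(c,(190,270,138,192))
for b in tb:print("top",b[0],round(b[1],1),np.round(b[2],1),(T.T@(atz(t,b[0],.015)[0,:2]-C)*1000).round(0))
for b in sb:print("scene",b[0],round(b[1],1),np.round(b[2],1),(T.T@(atz(c,b[0],.015)[0,:2]-C)*1000).round(0))
# for the stack: at the top-view xy, where would single/stacked pellets project in scene
for b in tb:
    print([proj(c,[[*atz(t,b[0],z)[0,:2],z]]).round(1).tolist()[0] for z in(.0125,.0275)])
```

```text
top [432.2 178.9] 20.2 [5.2 5.2] [40. 54.]
top [471.1 186.9] 17.8 [4.8 4.7] [ 35. -59.]
top [428.5 188.8] 16.6 [4.2 5. ] [11. 61.]
top [426.4 196.4] 16.1 [4.7 4.8] [-11.  64.]
top [426.  205.3] 16.2 [4. 5.] [-36.  62.]
top [490.5 226.5] 40.8 [ 3.  24.3] [ -68. -127.]
top [425.1 214.6] 18.8 [4.8 4.8] [-61.  62.]
top [466.  221.5] 18.1 [4.8 4.8] [-64. -56.]
scene [205.4 141.4] 57.4 [20.7 10.5] [ -12. -150.]
scene [265.5 150.5] 49.8 [10. 10.] [-124.   46.]
scene [194.8 176.7] 39.6 [12.8 12.5] [116. -27.]
scene [255.2 184.5] 102.8 [27.5 19.3] [  6. 145.]
scene [268.2 183.9] 14.2 [3.2 9. ] [-23. 174.]
scene [192.6 182.4] 6.0 [4.  3.5] [136. -11.]
scene [198.1 185. ] 9.7 [5.  3.7] [130.  12.]
scene [190.4 186.1] 6.1 [2.2 3.5] [150.  -2.]
scene [263.9 188.2] 15.3 [6.2 5.7] [ -2. 178.]
scene [211.2 189.3] 15.7 [7.8 5.2] [113.  59.]
[[228.8, 176.9], [229.4, 173.8]]
[[209.6, 160.1], [210.2, 157.1]]
[[237.3, 173.2], [237.9, 170.2]]
[[243.2, 170.3], [243.7, 167.2]]
[[248.7, 166.2], [249.2, 163.2]]
[[221.9, 137.1], [222.5, 134.5]]
[[254.5, 162.1], [255.0, 159.2]]
[[233.5, 146.4], [234.0, 143.7]]
```

```bash
python3 -c "
from plant import *
print(hand_in())"
```

```text
the job is handed in; nothing more can be done
None
```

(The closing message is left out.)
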